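# Latch the spice chest

### The job

The oak spice chest has been left open. Slide its lid home against the rubber seal, swing the latch's bail over so that its crossbar drops behind the keeper on the lid, then press the lever over and down past centre until it lies flat and the latch by itself holds the lid tight on the seal. Leave the two jars, the cup and the whisk beside the chest where they are, and let go of everything at the end.

Things in the scene. Friction and masses are not known exactly. Their poses are not given: they have to be found in the camera images.
- chest: Fixed oak chest, 150 (its x) by 340 (its y) by 70 mm tall; origin at the centre of its underside, on the table, z up. Its flat top is 70 mm up: from y=-170 to y=-30 mm a fixed deck that carries the latch, from y=-30 to +170 mm the sliding lid (when shut). All latch parts lie on the chest's plane x=0 and turn about axes along x. The lever's pivot is at (0, -85, 92) mm.
- lid (a joint): How far (m) the sliding lid has been left open along the chest's +y: 0 where it just touches the rubber seal, up to 0.06. Negative values are the seal being squeezed (roughly 5 to 10 N per mm; it pushes back). The lid slides stiffly (about 2 N) and stays where it is left. It is pushed shut towards the chest's -y. The latch itself draws it only the last few mm, so push it to within 3 mm first.
- keeper (a point): Keeper: a steel hook post on the lid, 20 mm wide (x), 8 mm thick (y), 27 mm tall, moving with the lid. This point is at the foot of the post's far (+y) face, on the lid's top; axes as the chest's. At its top a lip overhangs 4 mm towards +y (underside 20 mm above the lid). The crossbar must lie behind the post on its +y side, beneath the lip's height, and be drawn against the post.
- lid_handle (a point): Oak ridge across the lid, 90 mm (x) by 14 mm (y) by 30 mm tall; this point is the middle of its outer (+y) face, 20 mm above the lid's top and 147 mm along the chest's y when the lid is shut. Push here, towards the chest's -y, to shut the lid.
- lever (a joint): Angle (rad) of the latch's steel lever about its pivot: 0 closed, handle lying flat towards the chest's -y, 22 mm above the deck; 1.57 straight up; more leans over towards the lid; limits 0 and 2.1. It stays where it is left (about 0.3 N m of friction). With the bail hooked, closing it takes about 6 to 15 N pressed near the end of the handle, most at around 0.7 rad; dead centre is at about 0.17 rad, beyond which the latch locks; press it down onto its stop.
- lever_tip (a point): End of the lever's flat handle: 22 mm wide, 8 mm thick; this point is 90 mm from the pivot, on the handle's mid-plane.
- bail (a joint): Angle (rad) of the bail about its pin relative to the lever. The pin is on the handle's mid-line, 25 mm from the lever's pivot. The bail's elevation (rad, from the chest's +y direction, upward) is this angle minus the lever's angle: about 1.57 upright, more leans back away from the lid. Limit 3.7. The hinge is nearly free: near upright it may stand, leaning more it falls by its weight.
- bail_bar (a point): Centre of the bail's crossbar, 10 mm thick, 42 mm wide (along x), 110 mm from the bail's pin. The bail is a steel U with two 7 mm legs, clear width 28 mm between them (the keeper passes between).
- bail_tab (a point): Middle of the bail's finger tab: a plate 44 mm wide (x), 7 mm thick, standing 41 mm off the crossbar at a right angle to the legs (backwards, to -y, when the bail is upright; upwards when the bail is down). This point is 26 mm from the crossbar's centre. The tab is a little wider than the rest of the bail, so it can be pinched by its two side edges along x from above, and turns in the fingers as the bail swings.
- cup: Green ceramic cup, 76 mm wide, 85 mm tall, standing; bystander. Origin at the middle of its underside.
- jar_a: Hexagonal glass jar with aluminium cap, 52 mm wide, 85 mm tall, standing; bystander. Origin at the middle of its underside.
- jar_b: Another such hexagonal jar; bystander. Origin at the middle of its underside.
- whisk: Steel mini whisk lying on the table, 175 mm long along its x; bystander. Origin at the middle of its underside.

How it is judged (in metres and radians):
On the way:
1. the lid is home (less than 8 mm open) and the crossbar lies behind the keeper while the lever is still up (y of bail_bar in the frame of keeper between 0 and 0.035 m and z of bail_bar in the frame of keeper between 0 and 0.016 m and value of joint lever above 0.8 rad and value of joint lid below 0.008 m), for 0.2 s.
At the end, for the whole second after the job is handed in: The crossbar is behind the keeper (0 to 35 mm on its +y side, less than 16 mm above the lid), the lever lies flat (below 0.06 rad) and at rest, and the latch holds the lid with the seal squeezed by more than 1.5 mm (y of bail_bar in the frame of keeper between 0 and 0.035 m and z of bail_bar in the frame of keeper between 0 and 0.016 m and value of joint lever below 0.06 rad and value of joint lid below -0.0015 m and velocity of joint lever between -0.05 and 0.05 rad/s); the robot touches nothing.
It fails at once if a bystander was shifted by more than 25 mm (distance of any of cup, jar_a, jar_b, whisk from where it was at the start of the episode above 0.025 m).
It also fails if it takes over 64 s, if anything falls off the work surface, if the arm or the gripper's body presses on something with over 40 N, if the wrist force passes 120 N, or if a joint passes its speed limit or range.

### The arm

A 6-joint arm with a two-finger parallel gripper is mounted at the origin on the work surface. World frame = base frame: x ahead of the robot, y to its left, z up, the work surface at z = 0. Lengths are in m, angles in degrees, forces in N, time in s.
With the tool pointing down it reaches from about 0.3 to 0.75 m from the base axis. Payload 8.5 kg.
Tool frame: the origin (TCP) lies on the centre line of the jaws, within the pads' length; the fingertips stand 14 mm ahead of it and the grasp point (between the pads) lies 5 mm behind it; z points along the fingers, x is the direction in which the jaws open and shut, and the axes are right-handed (so a half turn about z gives the same grasp; the last joint's range is limited). The gripper opens to 85 mm and grips with 20 to 120 N. Pads are 22 mm wide; open, the fingers measure 114 mm over their backs; the gripper's body (76 mm by 85 mm) begins 54 mm behind the grasp point. The pads swing forward as they close: fully open they stand 13 mm farther back than shut.
Start: joints at [51.95, 21.807, 74.336, -0, 83.858, -12.336], TCP at [0.239, 0.496, 0.245] pointing down, gripper open.
Joint ranges: [-178.18, 178.18], [-50.72, 133.34], [12.68, 142.11], [-81.47, 261.47], [9.98, 163.14], [-165.26, 165.26]. Speed limits (degrees/s): [136.94, 136.94, 180, 180, 180, 180].

### API

Orientations are given as a 3x3 rotation matrix whose columns are the frame's x, y, z axes.
In Python, from rig import * gives the robot as it stands.
- The arm moves only by the shell command python3 -m crank 'ROWS' [FORCE]. ROWS is JSON, one flat list of numbers, 7 for each row, row after row: the turn, a rotation vector about the world's x, y, z in rad, then the shift along the world's x, y, z in m, then the opening in per cent of the stroke, from 0 (shut) to 100 (fully open). A call has 1 to 20 rows; each row shifts and turns the commanded pose from where the row before left it; what a row does not reach is not made up. A row lasts 1/10 s, in which the tool goes at most 50 mm and 8.59 degrees, less where a joint would pass 70% of its speed; a pose out of reach is approached as far as the arm can. A call is refused whole if a number of a shift passes 0.05 or a number of a turn 0.15, either way. A call with a gripper value outside its range is refused whole. The fingers move at their own pace and stop on an object; FORCE is the grip in N (left out, the last holds). Time passes only in rows, so rows that do not move let the fingers close. It gives the time, the measured TCP pose, the force and the opening at its end, in the units of the state.
- observe(): the state, without advancing time (a new reading comes with each control period).
- get_image(name): name is "scene" or "top" or "wrist"; returns a dict with "frame" (384x512x3 uint8, red, green, blue), "fov_y" (degrees; the focal length in pixels is half the picture's height over the tangent of half this angle, whatever the lens; pixels are square), "cx", "cy" (the principal point, pixels), "world_to_cam" (4x4, takes a point from world to camera coordinates). Camera axes: x right, y up, looking along -z (the intrinsics and any distortion apply to the point x, -y, -z); pixel columns grow to the right and rows downward; lengths in m; the calibration is good to about 2 mm. A picture is of the moment at which its call begins. There is no depth.
- close_job(): hands the job in, once; it reports no verdict.
The state is a dict: "time_s": time; "q": joint angles; "qvel": joint speeds; "joint_efforts": joint torques, N m; "position": TCP position; "tool_rot": TCP orientation; "ft_force": force on the tool from outside, world axes, zero at the start; "wrist_torque": the same for the moment, N m; "grip_width": finger opening in m.
Only numpy, scipy, OpenCV 4.12 (cv2) and the standard library are available. Lean on these libraries where they do the work, as an engineer would, in place of code of your own. Each camera call takes 0.05 s, during which the arm holds its last target. There are 200 camera calls.

## Working session

There is one attempt and no reset: what is moved stays moved. The work goes in short steps, Python scripts to look and compute and a shell command to move; the robot and the scene stay as the last step left them, time stands still between calls to the robot, and variables do not carry over. Pictures are saved under pics/ and viewed, about 8 in all and at most 12, crops included, and the job is handed in when it is done.

```bash
mkdir -p pics; ls; python3 - <<'E'
from rig import *
import cv2,numpy as np
s=observe();print(s)
for n in("scene","top"):
    d=get_image(n);print(n,d["fov_y"],d["cx"],d["cy"],np.array(d["world_to_cam"]).round(4).tolist(),[k for k in d])
    cv2.imwrite(f"pics/{n}0.png",cv2.resize(d["frame"][:,:,::-1],(800,600),interpolation=cv2.INTER_CUBIC))
E
```

```text
pics
{'time_s': 0.0, 'q': array([ 5.19484742e+01,  2.18402229e+01,  7.43873756e+01, -4.45436426e-04,
        8.38568087e+01, -1.23369689e+01]), 'qvel': array([ 0.02260496,  0.0469728 ,  0.05052993,  0.11578577, -0.10412353,
        0.00751787]), 'joint_efforts': array([-1.39910968e-03, -4.48460484e+01, -2.31284684e+01, -2.08535571e-04,
        4.67544218e-03,  4.65339298e-06]), 'position': array([0.23847185, 0.49529415, 0.24470352]), 'tool_rot': array([[ 4.33886599e-01,  9.00967039e-01, -9.01938611e-04],
       [ 9.00966338e-01, -4.33887428e-01, -1.16483200e-03],
       [-1.44081506e-03, -3.07211335e-04, -9.99998915e-01]]), 'ft_force': array([-0.52555406,  0.78758484, -0.28287028]), 'wrist_torque': array([ 0.02806277,  0.02446737, -0.02615577]), 'grip_width': 0.08509521236019714}
scene 49.406910816570786 252.87766268666127 198.44302591172405 [[-0.833, 0.5532, 0.0019, 0.4597], [-0.3025, -0.4584, 0.8357, 0.0781], [0.4632, 0.6956, 0.5492, -1.1367], [0.0, 0.0, 0.0, 1.0]] ['frame', 'fov_y', 'cx', 'cy', 'world_to_cam']
top 43.84782074264652 260.5369198777719 186.16792182557683 [[-0.0181, -0.9998, 0.0103, 0.038], [0.9826, -0.0159, 0.1851, -0.5568], [-0.1849, 0.0135, 0.9827, -0.8979], [0.0, 0.0, 0.0, 1.0]] ['frame', 'fov_y', 'cx', 'cy', 'world_to_cam']
```

View pics/scene0.png

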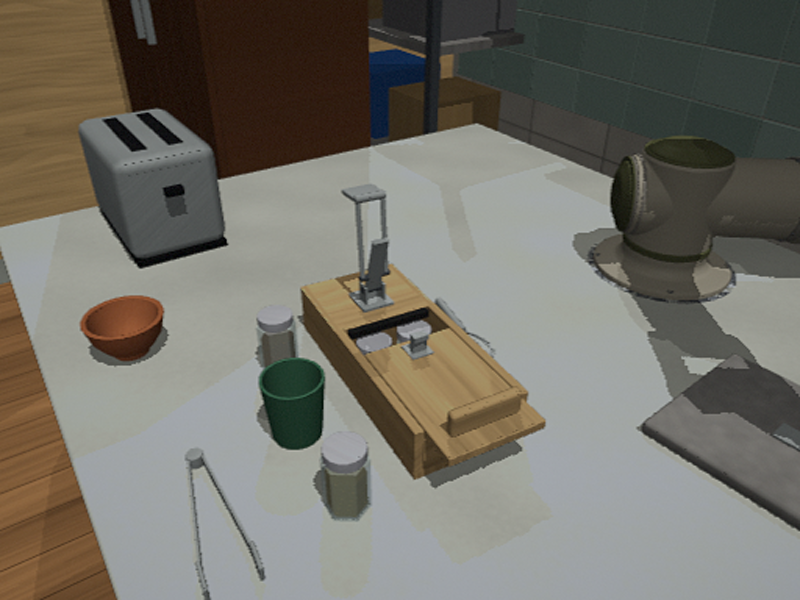

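View pics/top0.png

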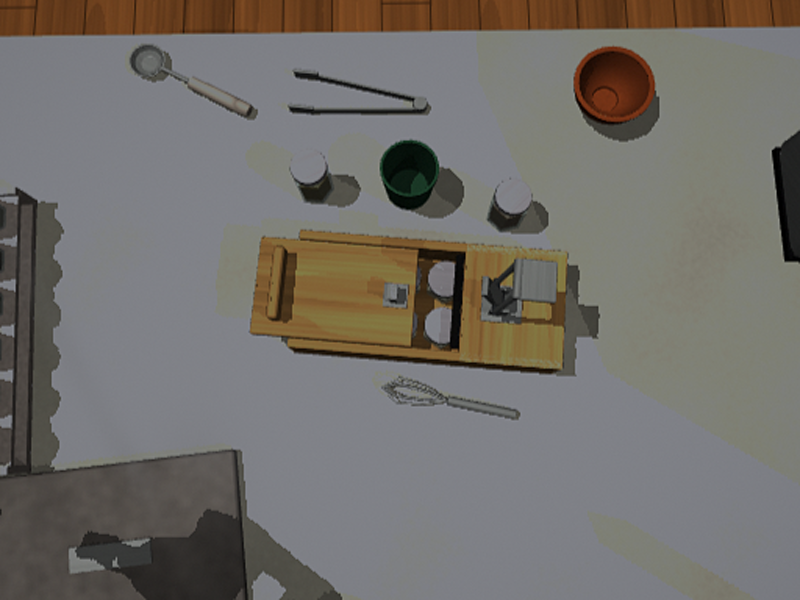

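The scene view shows the chest with its latch at the back: tab about (365,192), lever tip about (380,240) and keeper about (418,340). In the top view the deck corners are (568,250) and (562,370), and the handle runs from (281,248) to (272,318). The lid is open. I'll enlarge the latch next.

```bash
python3 - <<'E'
from rig import *
import cv2,numpy as np
a=get_image("scene")["frame"][:,:,::-1];b=get_image("top")["frame"][:,:,::-1]
A=a[110:310,185:355]; B=b[140:245,155:370]
A=cv2.resize(A,None,fx=3,fy=3,interpolation=cv2.INTER_CUBIC)
cv2.imwrite("pics/cA.png",A)   # px = 185+u/3, 110+v/3
B=cv2.resize(B,None,fx=3.7,fy=3.7,interpolation=cv2.INTER_CUBIC)
cv2.imwrite("pics/cB.png",B); print(A.shape,B.shape)
E
```

```text
(600, 510, 3) (388, 796, 3)
```

View pics/cA.png

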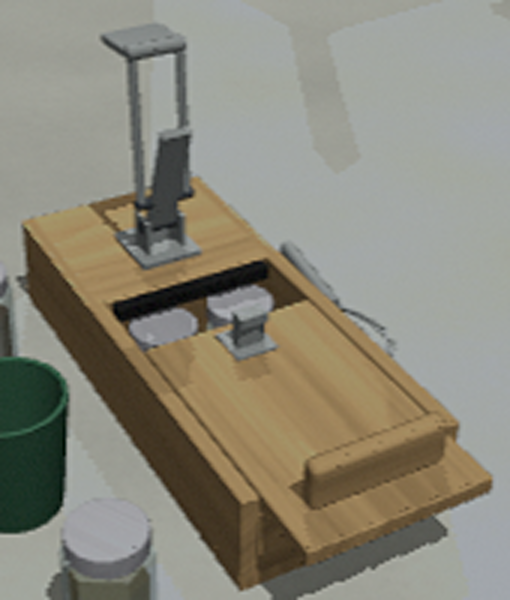

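View pics/cB.png

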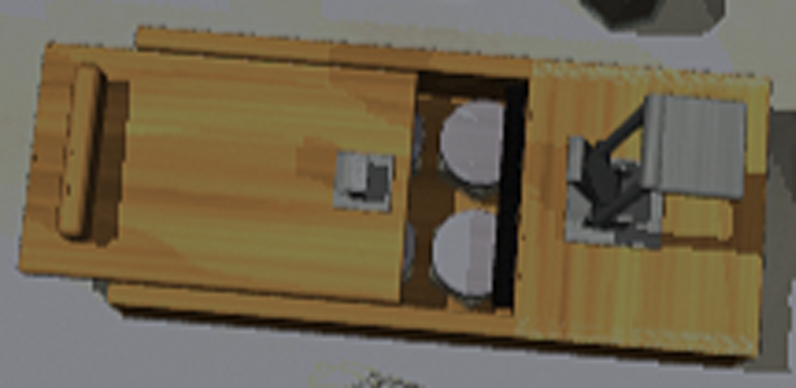

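```bash
cat >h.py <<'E'
from rig import *
import numpy as np, cv2
from scipy.optimize import least_squares
def proj(d,P):
    W=np.array(d["world_to_cam"]);P=np.atleast_2d(P);c=P@W[:3,:3].T+W[:3,3]
    f=192/np.tan(np.radians(d["fov_y"]/2))
    return np.c_[d["cx"]+f*c[:,0]/-c[:,2],d["cy"]-f*c[:,1]/-c[:,2]]
def chest(p,P):
    P=np.atleast_2d(P);c,s=np.cos(p[2]),np.sin(p[2])
    return np.c_[p[0]+c*P[:,0]-s*P[:,1],p[1]+s*P[:,0]+c*P[:,1],P[:,2]]
def parts(lid,lev,bail,x=0.,r=.110,off=0.):  # point on bail: r along legs, off along tab
    pin=np.array([-.085-.025*np.cos(lev),.092+.025*np.sin(lev)]);e=bail-lev
    q=pin+r*np.array([np.cos(e),np.sin(e)])+off*np.array([-np.sin(e),np.cos(e)])
    return [x,*q]
E
cat >fit.py <<'E'
from h import *
S=get_image("scene");T=get_image("top")
def model(p):
    l,lev,b=p[3:6]
    A=[[.075,-.17,.07],[-.075,-.17,.07],[.075,.17,.07],[.075,.17,0],[.045,.147+l,.1],[-.045,.147+l,.1],[.045,.147+l,.07],[-.045,.147+l,.07],
     parts(l,lev,b,.022,.113,.046),parts(l,lev,b,-.022,.113,.046),parts(l,lev,b,.021,.11,-.004),parts(l,lev,b,-.021,.11,-.004),
     [0,-.085-.09*np.cos(lev),.092+.09*np.sin(lev)]]
    B=[[.075,-.17,.07],[-.075,-.17,.07],[.075,.17,.07],[-.075,.17,.07],[.045,.147+l,.1],[-.045,.147+l,.1],
     parts(l,lev,b,.022,.113,.046),parts(l,lev,b,-.022,.113,.046),parts(l,lev,b,.021,.115,0),parts(l,lev,b,-.021,.115,0)]
    return np.r_[proj(S,chest(p,A)),proj(T,chest(p,B))]
a=np.array([[24,220],[200,178],[242,500],[242,588],[309,463],[443,418],[310,507],[446,460],[102,40],[165,25],[130,57],[187,43],[176,130]])/3+[185,110]
b=np.array([[770,77],[757,355],[138,28],[112,291],[80,66],[60,237],[745,100],[743,197],[652,97],[645,190]])/3.7+[155,140]
obs=np.r_[a,b]
r=least_squares(lambda p:(model(p)-obs).ravel(),[.5,0,0,.04,1.6,3.2],loss="soft_l1")
p=r.x;print(p.round(4));print((model(p)-obs).round(1).tolist())
np.save("p.npy",p)
l,lev,bb=p[3:6]
for n,q in dict(handle=[0,.147+l,.09],bar=parts(l,lev,bb),tab=parts(l,lev,bb,0,.11,.026),tip=[0,-.085-.09*np.cos(lev),.092+.09*np.sin(lev)]).items(): print(n,q,chest(p,[q]).round(4))
E
python3 fit.py
```

```text
[ 5.4330e-01  1.7000e-03 -9.9700e-02  4.4300e-02  1.8922e+00  3.5131e+00]
[[-1.1, -0.4], [-0.9, -1.4], [0.2, 0.6], [-0.6, 0.6], [1.0, 1.4], [1.6, -0.6], [-0.3, 0.4], [-1.3, -1.2], [-1.2, -3.3], [-2.7, -2.2], [0.4, 0.1], [0.7, 0.8], [0.1, 0.4], [0.0, 0.3], [0.3, 1.0], [-0.5, -0.5], [-2.0, 3.7], [0.3, -0.6], [0.2, -0.3], [1.4, 0.9], [0.8, 1.1], [-1.1, -0.6], [-0.6, -0.4]]
handle [0, np.float64(0.19127963947288323), 0.09] [[0.5623 0.1921 0.09  ]]
bar [0.0, np.float64(-0.08260954439489467), np.float64(0.22558144029722751)] [[ 0.5351 -0.0805  0.2256]]
tab [0, np.float64(-0.10857692725370693), np.float64(0.2242795080932081)] [[ 0.5325 -0.1063  0.2243]]
tip [0, np.float64(-0.05656493086809418), np.float64(0.17738996922041683)] [[ 0.5377 -0.0545  0.1774]]
```

Fit residuals are about 1 px. The lid is open about 44 mm, the lever is at about 1.89 and the bail is near upright. Next I move to just outside the handle with the fingers shut.

```bash
python3 -m crank '[0,0,-0.0873,0.0235,-0.0192,-0.009,0, 0,0,-0.0873,0.0235,-0.0192,-0.009,0, 0,0,-0.0873,0.0235,-0.0192,-0.009,0, 0,0,-0.0873,0.0235,-0.0192,-0.009,0, 0,0,-0.0873,0.0235,-0.0192,-0.009,0, 0,0,-0.0873,0.0235,-0.0192,-0.009,0, 0,0,-0.0873,0.0235,-0.0192,-0.009,0, 0,0,-0.0873,0.0235,-0.0192,-0.009,0, 0,0,-0.0873,0.0235,-0.0192,-0.009,0, 0,0,-0.0873,0.0235,-0.0192,-0.009,0, 0,0,-0.0873,0.0235,-0.0192,-0.009,0, 0,0,-0.0873,0.0235,-0.0192,-0.009,0, 0,0,-0.0873,0.0235,-0.0192,-0.009,0, 0,0,-0.0873,0.0235,-0.0192,-0.009,0, 0,0,0,0,0,0,0]' 40; python3 -c "
from h import *
s=observe();print(s['position'],s['tool_rot'].round(3).tolist())"
```

```text
time_s: 1.8
position: [0.5696, 0.2242, 0.1177]
tool_rot: [[0.994, -0.105, -0.001], [-0.105, -0.994, -0.001], [-0.001, 0.001, -1.0]]
ft_force: [-0.5, 1.0, -0.6]
grip_width: -0.0001
[0.56958912 0.22418856 0.11772602] [[0.994, -0.105, -0.001], [-0.105, -0.994, -0.001], [-0.001, 0.001, -1.0]]
```

```bash
python3 -m crank '[0,0,0.005,-0.001,0,-0.0125,0, 0,0,0,0,0,-0.0125,0, 0,0,0,-0.001,-0.01,0,0, 0,0,0,-0.001,-0.01,0,0, 0,0,0,-0.001,-0.01,0,0, 0,0,0,-0.001,-0.01,0,0]'; python3 -m crank '[0,0,0,-0.001,-0.01,0,0, 0,0,0,-0.001,-0.006,0,0, 0,0,0,0,0,0,0]'
```

```text
time_s: 2.4
position: [0.5623, 0.1861, 0.0946]
tool_rot: [[0.995, -0.095, -0.0], [-0.095, -0.995, 0.001], [-0.0, -0.001, -1.0]]
ft_force: [-1.3, 3.2, -1.8]
grip_width: -0.0001
time_s: 2.7
position: [0.5609, 0.1696, 0.0946]
tool_rot: [[0.995, -0.096, 0.001], [-0.096, -0.995, -0.001], [0.001, 0.0, -1.0]]
ft_force: [0.6, -0.0, 0.2]
grip_width: -0.0001
```

```bash
python3 -m crank '[0,0,0,-0.0005,-0.005,0,0, 0,0,0,0,0,0,0]';  python3 -m crank '[0,0,0,0,-0.003,0,0, 0,0,0,0,0,0,0]'
```

```text
time_s: 2.9
position: [0.5604, 0.1653, 0.0945]
tool_rot: [[0.995, -0.095, 0.001], [-0.095, -0.995, -0.0], [0.001, 0.0, -1.0]]
ft_force: [-0.1, -1.0, -0.1]
grip_width: 0.0001
time_s: 3.1
position: [0.5601, 0.1626, 0.0943]
tool_rot: [[0.995, -0.095, 0.0], [-0.095, -0.995, -0.0], [0.0, 0.0, -1.0]]
ft_force: [0.6, 0.7, 0.2]
grip_width: 0.0002
```

```bash
python3 -m crank '[0,0,0,-0.0002,-0.002,0,0, 0,0,0,-0.0002,-0.002,0,0]';  python3 -m crank '[0,0,0,-0.0002,-0.002,0,0,0,0,0,0,0,0,0]';python3 -m crank '[0,0,0,-0.0002,-0.002,0,0,0,0,0,0,0,0,0]' ; python3 - <<'E'
from h import *
d=get_image("scene")["frame"][110:310,185:355,::-1]
cv2.imwrite("pics/push.png",cv2.resize(d,None,fx=3,fy=3,interpolation=cv2.INTER_CUBIC))
E
```

```text
time_s: 3.3
position: [0.5598, 0.1593, 0.0944]
tool_rot: [[0.995, -0.095, 0.0], [-0.095, -0.995, 0.001], [0.0, -0.001, -1.0]]
ft_force: [1.5, 12.5, 0.1]
grip_width: -0.0001
time_s: 3.5
position: [0.5598, 0.1589, 0.0944]
tool_rot: [[0.995, -0.095, 0.001], [-0.095, -0.995, 0.005], [0.001, -0.005, -1.0]]
ft_force: [1.7, 14.2, -0.7]
grip_width: 0.0002
time_s: 3.7
position: [0.5597, 0.1584, 0.0945]
tool_rot: [[0.995, -0.095, 0.002], [-0.095, -0.995, 0.007], [0.002, -0.008, -1.0]]
ft_force: [3.8, 23.2, -2.3]
grip_width: -0.0001
```

View pics/push.png

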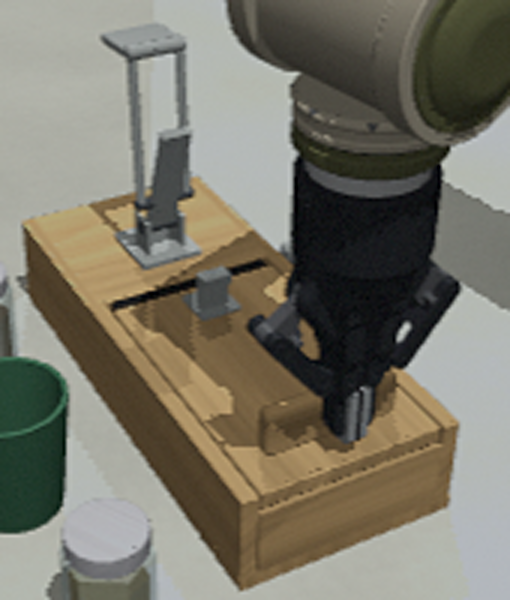

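The lid is home and squeezing the seal (23 N), and the bail still stands upright. Now I retreat, rise and go above the tab with the jaws open.

```bash
python3 -m crank '[0,0,0,0.0015,0.018,0,0, 0,0,0,0,0.007,0.015,0, 0,0,0,0,0,0.04,0, 0,0,0,0,0,0.045,30, 0,0,0,0,0,0.045,60, 0,0,0,0,-0.01,0.045,100, 0,0,0,-0.003,-0.035,0.015,100, 0,0,0,-0.003,-0.035,0,100, 0,0,0,-0.003,-0.035,0,100, 0,0,0,-0.003,-0.035,0,100, 0,0,0,-0.003,-0.035,0,100, 0,0,0,-0.003,-0.035,0,100, 0,0,0,-0.003,-0.035,0,100, 0,0,0,-0.003,-0.02,0,100, 0,0,0,0,0,0,100, 0,0,0,0,0,0,100]'; python3 - <<'E'
from h import *
d=get_image("wrist");p=np.load("p.npy");im=np.ascontiguousarray(d["frame"][:,:,::-1])
s=observe();print(s["position"])
q=proj(d,chest(p,[parts(0,p[4],p[5],x,.11,o) for x in(-.022,.022) for o in(0,.046)]))
print(q.round())
for u,v in q: cv2.circle(im,(int(u),int(v)),3,(0,0,255),1)
e=get_image("scene")["frame"][90:270,185:355,::-1]
cv2.imwrite("pics/w1.png",np.hstack([im,cv2.resize(e,(363,384),interpolation=cv2.INTER_CUBIC)])[:, :800])
E
```

```text
time_s: 5.35
position: [0.5367, -0.0953, 0.2992]
tool_rot: [[0.995, -0.096, -0.0], [-0.096, -0.995, 0.0], [-0.0, -0.0, -1.0]]
ft_force: [-1.0, 0.7, -0.2]
grip_width: 0.085
[ 0.53677585 -0.0947809   0.29929235]
[[217. 193.]
 [219. 245.]
 [274. 193.]
 [272. 245.]]
```

View pics/w1.png

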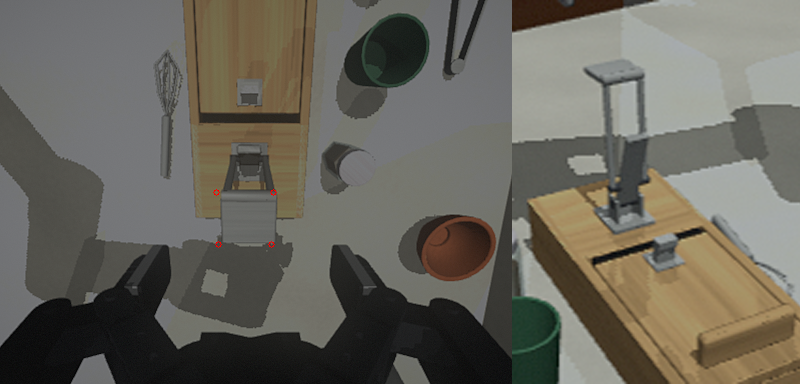

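The wrist view puts the tab at (221,193)–(276,242), within about 2 px of the prediction. I go down and pinch it.

```bash
python3 -m crank '[0,0,0,-0.0015,-0.0055,-0.02,100, 0,0,0,-0.0015,-0.0055,-0.02,100, 0,0,0,0,0,-0.02,100, 0,0,0,0,0,-0.014,100, 0,0,0,0,0,-0.008,100, 0,0,0,0,0,0,60, 0,0,0,0,0,0,40, 0,0,0,0,0,0,30, 0,0,0,0,0,0,30, 0,0,0,0,0,0,30, 0,0,0,0,0,0,30]' 25; python3 - <<'E'
from h import *
p=np.load("p.npy");s=observe();c,sn=np.cos(p[2]),np.sin(p[2])
g=s["position"]+[0,0,.005];print(s["position"],s["grip_width"])
d=g[:2]-p[:2];y=-sn*d[0]+c*d[1];x=c*d[0]+sn*d[1];print("chest",x,y,g[2])
lev=p[4];pin=np.array([-.085-.025*np.cos(lev),.092+.025*np.sin(lev)])
v=np.array([y,g[2]])-pin;R=np.hypot(*v);a0=np.arctan2(v[1],v[0]);print("R",R,a0,"elev",a0-np.arctan2(.026,.11))
E
```

```text
time_s: 6.55
position: [0.5342, -0.1066, 0.2181]
tool_rot: [[0.995, -0.095, 0.002], [-0.095, -0.995, -0.001], [0.002, 0.001, -1.0]]
ft_force: [0.1, -1.7, 5.1]
grip_width: 0.0436
[ 0.53421074 -0.10660688  0.21813902] 0.04356736287064617
chest 0.0017611236785295623 -0.1087154448272021 0.2231390215168556
R 0.11197507366519419 1.857019801936068 elev 1.6249159638609123
```

```bash
python3 - <<'E'
import numpy as np
a=np.linspace(1.857,-.10,19);R=.112
for u,v in zip(a[:-1],a[1:]):
    dy=R*(np.cos(v)-np.cos(u));dz=R*(np.sin(v)-np.sin(u));print("%.4f,%.4f,%.4f"%(.0995*dy,.995*dy,dz))
E
```

```text
0.0012,0.0118,0.0028
0.0012,0.0120,0.0015
0.0012,0.0121,0.0002
0.0012,0.0121,-0.0011
0.0012,0.0119,-0.0025
0.0012,0.0115,-0.0037
0.0011,0.0111,-0.0050
0.0010,0.0105,-0.0061
0.0010,0.0097,-0.0072
0.0009,0.0089,-0.0083
0.0008,0.0079,-0.0092
0.0007,0.0069,-0.0100
0.0006,0.0058,-0.0107
0.0005,0.0046,-0.0113
0.0003,0.0034,-0.0117
0.0002,0.0021,-0.0120
0.0001,0.0008,-0.0121
-0.0001,-0.0006,-0.0122
```

```bash
python3 -m crank '[0,0,0,0.0012,0.0118,0.0028,30, 0,0,0,0.0012,0.012,0.0015,30, 0,0,0,0.0012,0.0121,0.0002,30, 0,0,0,0.0012,0.0121,-0.0011,30, 0,0,0,0.0012,0.0119,-0.0025,30, 0,0,0,0.0012,0.0115,-0.0037,30, 0,0,0,0.0011,0.0111,-0.005,30, 0,0,0,0.001,0.0105,-0.0061,30, 0,0,0,0.001,0.0097,-0.0072,30]'; python3 -m crank '[0,0,0,0.0009,0.0089,-0.0083,30, 0,0,0,0.0008,0.0079,-0.0092,30, 0,0,0,0.0007,0.0069,-0.01,30, 0,0,0,0.0006,0.0058,-0.0107,30, 0,0,0,0.0005,0.0046,-0.0113,30, 0,0,0,0.0003,0.0034,-0.0117,30]';python3 -m crank '[0,0,0,0.0002,0.0021,-0.012,30, 0,0,0,0.0001,0.0008,-0.0121,30, 0,0,0,0,0,-0.008,30, 0,0,0,0,0,0,30]'; python3 - <<'E'
from h import *
d=get_image("scene")["frame"][110:310,185:355,::-1]
cv2.imwrite("pics/low.png",cv2.resize(d,None,fx=3,fy=3,interpolation=cv2.INTER_CUBIC))
E
```

```text
time_s: 7.45
position: [0.5444, -0.0026, 0.1959]
tool_rot: [[0.995, -0.095, 0.001], [-0.095, -0.995, 0.0], [0.001, -0.0, -1.0]]
ft_force: [4.5, -1.6, 3.5]
grip_width: 0.0434
time_s: 8.05
position: [0.5482, 0.0351, 0.1345]
tool_rot: [[0.996, -0.095, 0.001], [-0.095, -0.996, 0.001], [0.001, -0.001, -1.0]]
ft_force: [4.8, 0.3, 5.0]
grip_width: 0.0433
time_s: 8.45
position: [0.5484, 0.0379, 0.1016]
tool_rot: [[0.995, -0.095, -0.0], [-0.095, -0.995, 0.001], [-0.0, -0.001, -1.0]]
ft_force: [6.4, 3.0, 1.6]
grip_width: 0.0433
```

View pics/low.png

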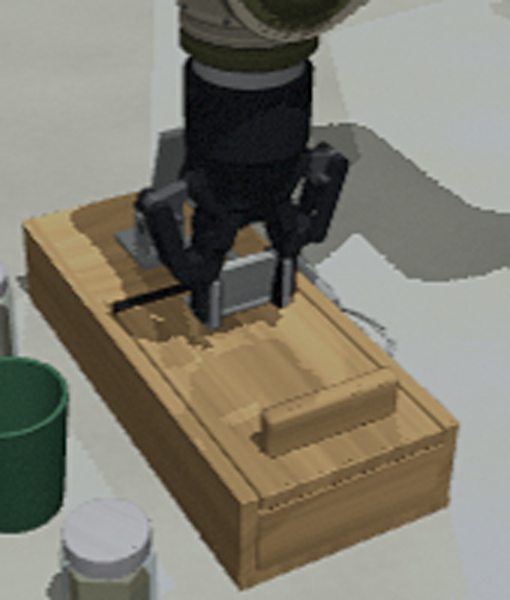

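The bail is down with the tab vertical in the fingers and the keeper hidden behind the tab. I lower the last few mm, release and back up to look.

```bash
python3 -m crank '[0,0,0,0,0,-0.003,30, 0,0,0,0,0,-0.002,30, 0,0,0,0,0,0,30]'; python3 -m crank '[0,0,0,0,0,0,60, 0,0,0,0,0,0,95, 0,0,0,0,0,0,95, 0,0,0,0,0,0,95, 0,0,0,0,0,0.03,95, 0,0,0,0,0,0.04,95, 0,0,0,0,0,0.045,60, 0,0,0,0,0.03,0.03,20, 0,0,0,0,0.04,0,0, 0,0,0,0,0.02,0,0]'; python3 - <<'E'
from h import *
a=get_image("scene")["frame"][130:290,200:330,::-1];b=get_image("top")["frame"][140:245,155:370,::-1]
a=cv2.resize(a,(390,480),interpolation=cv2.INTER_CUBIC)
d=get_image("wrist")["frame"][:,:,::-1]
cv2.imwrite("pics/rel.png",np.hstack([a,cv2.resize(d,(400,300))  if 0 else cv2.copyMakeBorder(cv2.resize(d,(400,300)),0,180,0,0,0)]))
E
```

```text
time_s: 8.8
position: [0.5484, 0.0376, 0.0973]
tool_rot: [[0.995, -0.095, 0.0], [-0.095, -0.995, 0.001], [0.0, -0.001, -1.0]]
ft_force: [5.7, 1.6, 2.7]
grip_width: 0.0434
time_s: 9.8
position: [0.5479, 0.129, 0.2439]
tool_rot: [[0.996, -0.094, 0.001], [-0.094, -0.996, 0.001], [0.001, -0.001, -1.0]]
ft_force: [0.0, 0.5, -0.7]
grip_width: 0.0228
```

View pics/rel.png

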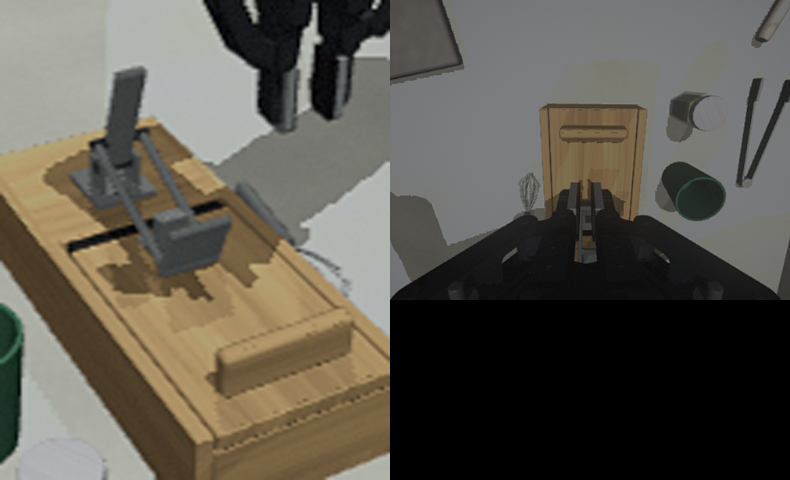

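The bail lies over the keeper with the tab upright behind it, and the lever is unmoved (tip about (130,70) in the crop). Next I approach the lever from the lid side with shut fingers.

```bash
python3 -m crank '[0,0,0,-0.0015,-0.038,0,0, 0,0,0,-0.0015,-0.038,-0.015,0, 0,0,0,-0.0015,-0.038,-0.017,0, 0,0,0,-0.0015,-0.038,-0.017,0, 0,0,0,0,0,-0.018,0, 0,0,0,0,0,0,0]'; python3 - <<'E'
from h import *
p=np.load("p.npy");s=observe();c,sn=np.cos(p[2]),np.sin(p[2])
d=s["position"][:2]-p[:2];y=-sn*d[0]+c*d[1];x=c*d[0]+sn*d[1];print("chest",x,y,s["position"][2])
P=np.array([y,s["position"][2]]);rho=.075
for th in [1.7,1.57,1.45,1.3,1.15,1.0,.9,.8,.7,.6,.5,.4,.3,.2,.1,0.]:
    w=np.array([-.085-rho*np.cos(th)+.004*np.sin(th)+.0115,.092+rho*np.sin(th)+.004*np.cos(th)+.014])
    if th>1.57: w[0]+=(.015)*-np.cos(th)
    e=w-P;P=w;print(th,"%.4f,%.4f,%.4f"%(.0995*e[0],.995*e[0],e[1]))
E
```

```text
time_s: 10.55
position: [0.5409, -0.0269, 0.1737]
tool_rot: [[0.995, -0.098, -0.005], [-0.098, -0.995, 0.001], [-0.005, -0.001, -1.0]]
ft_force: [0.8, -0.5, 0.1]
grip_width: 0.0001
chest 0.0005026129087630279 -0.0287470352925382 0.17374145620046014
1.7 -0.0029,-0.0290,0.0061
1.57 -0.0012,-0.0116,0.0011
1.45 -0.0009,-0.0090,-0.0001
1.3 -0.0011,-0.0111,-0.0016
1.15 -0.0011,-0.0107,-0.0032
1.0 -0.0010,-0.0101,-0.0048
0.9 -0.0006,-0.0063,-0.0040
0.8 -0.0006,-0.0059,-0.0046
0.7 -0.0005,-0.0054,-0.0052
0.6 -0.0005,-0.0048,-0.0057
0.5 -0.0004,-0.0042,-0.0062
0.4 -0.0004,-0.0036,-0.0066
0.3 -0.0003,-0.0029,-0.0069
0.2 -0.0002,-0.0022,-0.0072
0.1 -0.0002,-0.0015,-0.0074
0.0 -0.0001,-0.0008,-0.0075
```

```bash
python3 -m crank '[0,0,0,-0.0015,-0.0145,0.003,0, 0,0,0,-0.0015,-0.0145,0.003,0, 0,0,0,-0.0006,-0.0058,0.0006,0, 0,0,0,-0.0006,-0.0058,0.0005,0, 0,0,0,-0.0009,-0.009,-0.0001,0, 0,0,0,0,0,0,0]'; python3 -m crank '[0,0,0,-0.0005,-0.0055,-0.0008,0, 0,0,0,-0.0005,-0.0055,-0.0008,0, 0,0,0,-0.0006,-0.0054,-0.0016,0, 0,0,0,-0.0005,-0.0053,-0.0016,0, 0,0,0,0,0,0,0, 0,0,0,0,0,0,0, 0,0,0,0,0,0,0]'; python3 - <<'E'
from h import *
a=get_image("scene")["frame"][130:290,200:330,::-1];b=get_image("top")["frame"][140:245,255:370,::-1]
a=cv2.resize(a,(390,480),interpolation=cv2.INTER_CUBIC);b=cv2.resize(b,(400,365),interpolation=cv2.INTER_CUBIC)
cv2.imwrite("pics/lev.png",np.hstack([a,cv2.copyMakeBorder(b,0,115,0,0,0)]))
E
```

```text
time_s: 11.15
position: [0.5373, -0.0758, 0.1832]
tool_rot: [[0.995, -0.096, 0.001], [-0.096, -0.995, -0.001], [0.001, 0.001, -1.0]]
ft_force: [0.6, 0.4, -0.0]
grip_width: 0.0001
time_s: 11.85
position: [0.5348, -0.0966, 0.1777]
tool_rot: [[0.995, -0.095, -0.001], [-0.095, -0.995, -0.0], [-0.001, 0.0, -1.0]]
ft_force: [-0.2, 0.2, 0.1]
grip_width: -0.0004
```

View pics/lev.png

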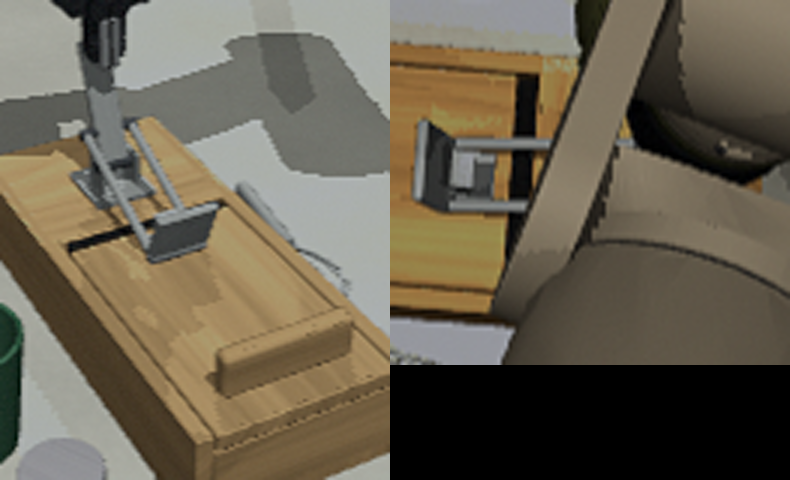

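The lever is at about 1.2 rad and the bar, still behind the keeper, has been drawn close to it. I continue along the arc.

```bash
python3 -m crank '[0,0,0,-0.0005,-0.005,-0.0024,0, 0,0,0,-0.0005,-0.005,-0.0024,0, 0,0,0,-0.0006,-0.0063,-0.004,0, 0,0,0,-0.0006,-0.0059,-0.0046,0, 0,0,0,0,0,0,0]'; python3 -m crank '[0,0,0,-0.0005,-0.0054,-0.0052,0, 0,0,0,-0.0005,-0.0048,-0.0057,0, 0,0,0,0,0,0,0]'; python3 -m crank '[0,0,0,-0.0004,-0.0042,-0.0062,0, 0,0,0,-0.0004,-0.0036,-0.0066,0, 0,0,0,0,0,0,0]'
```

```text
time_s: 12.45
position: [0.5328, -0.1197, 0.1647]
tool_rot: [[0.995, -0.096, 0.0], [-0.096, -0.995, -0.0], [0.0, 0.0, -1.0]]
ft_force: [0.1, 0.2, 2.0]
grip_width: -0.0001
time_s: 12.75
position: [0.5319, -0.13, 0.1542]
tool_rot: [[0.995, -0.096, 0.001], [-0.096, -0.995, -0.001], [0.001, 0.001, -1.0]]
ft_force: [-0.5, -0.1, 4.6]
grip_width: 0.0002
time_s: 13.05
position: [0.5311, -0.1383, 0.1413]
tool_rot: [[0.995, -0.096, 0.001], [-0.096, -0.995, -0.002], [0.001, 0.002, -1.0]]
ft_force: [0.0, -0.5, 3.1]
grip_width: -0.0001
```

```bash
python3 -m crank '[0,0,0,-0.0003,-0.0029,-0.0069,0, 0,0,0,-0.0002,-0.0022,-0.0072,0, 0,0,0,0,0,0,0]'; python3 -m crank '[0,0,0,-0.0002,-0.0015,-0.0074,0, 0,0,0,-0.0001,-0.0008,-0.0075,0, 0,0,0,0,0,0,0]'
```

```text
time_s: 13.35
position: [0.5305, -0.143, 0.1265]
tool_rot: [[0.995, -0.096, 0.0], [-0.096, -0.995, -0.001], [0.0, 0.001, -1.0]]
ft_force: [0.7, 0.1, -0.2]
grip_width: -0.0003
time_s: 13.65
position: [0.5295, -0.1438, 0.1105]
tool_rot: [[0.995, -0.095, -0.003], [-0.095, -0.995, 0.002], [-0.003, -0.001, -1.0]]
ft_force: [-0.4, -0.2, -0.7]
grip_width: 0.0
```

```bash
python3 -m crank '[0,0,0,0,0,-0.0025,0, 0,0,0,0,0,-0.0015,0, 0,0,0,0,0,0,0]'; python3 -m crank '[0,0,0,0,0,-0.0015,0, 0,0,0,0,0,0,0]'; python3 - <<'E'
from h import *
a=get_image("scene")["frame"][130:290,200:330,::-1]
a=cv2.resize(a,(487,600),interpolation=cv2.INTER_CUBIC)
cv2.imwrite("pics/flat.png",a)
E
```

```text
time_s: 13.95
position: [0.5301, -0.1439, 0.1096]
tool_rot: [[0.996, -0.095, 0.001], [-0.095, -0.996, -0.001], [0.001, 0.001, -1.0]]
ft_force: [-5.0, 1.3, 15.5]
grip_width: -0.0001
time_s: 14.15
position: [0.5302, -0.1439, 0.1094]
tool_rot: [[0.996, -0.094, 0.002], [-0.094, -0.996, -0.001], [0.002, 0.001, -1.0]]
ft_force: [-9.5, 1.9, 27.2]
grip_width: -0.0001
```

View pics/flat.png

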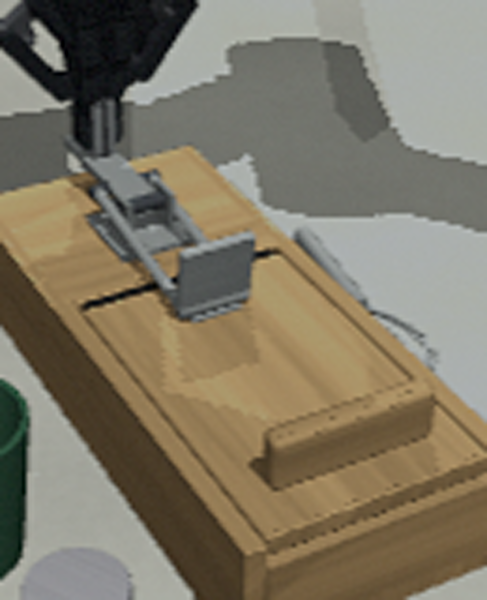

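The lever lies flat on its stop: 27 N at TCP z 0.1094, against the expected 0.110. I let go and check.

```bash
python3 -m crank '[0,0,0,0,0,0.006,0, 0,0,0,0,0,0.02,0, 0,0,0,0,0,0.04,0, 0,0,0,0,0,0.045,0, 0,0,0,-0.01,-0.015,0.045,0, 0,0,0,-0.03,-0.03,0.03,0, 0,0,0,-0.03,-0.03,0,0, 0,0,0,-0.03,-0.03,0,0, 0,0,0,-0.03,-0.03,0,0, 0,0,0,-0.03,-0.03,0,0, 0,0,0,-0.03,-0.03,0,0, 0,0,0,0,0,0,0, 0,0,0,0,0,0,0]'; python3 - <<'E'
from h import *
p=np.load("p.npy");S=get_image("scene");T=get_image("top")
for l in(0,-.003):
    print(l,proj(S,chest(p,[[.045,.147+l,.07],[-.045,.147+l,.07]])).round(1).tolist())
a=S["frame"][130:290,200:330,::-1];b=T["frame"][140:245,155:370,::-1]
a=cv2.resize(a,(455,560),interpolation=cv2.INTER_CUBIC);b=cv2.resize(b[:,100:],(340,310),interpolation=cv2.INTER_CUBIC)
cv2.imwrite("pics/end.png",np.hstack([a,cv2.copyMakeBorder(b,0,250,0,0,0)]))
E
```

```text
time_s: 15.5
position: [0.341, -0.3381, 0.2912]
tool_rot: [[0.995, -0.097, 0.0], [-0.097, -0.995, 0.001], [0.0, -0.001, -1.0]]
ft_force: [0.7, -0.6, 0.9]
grip_width: -0.0001
0 [[274.5, 263.2], [317.5, 247.5]]
-0.003 [[273.6, 262.2], [316.5, 246.5]]
```

View pics/end.png

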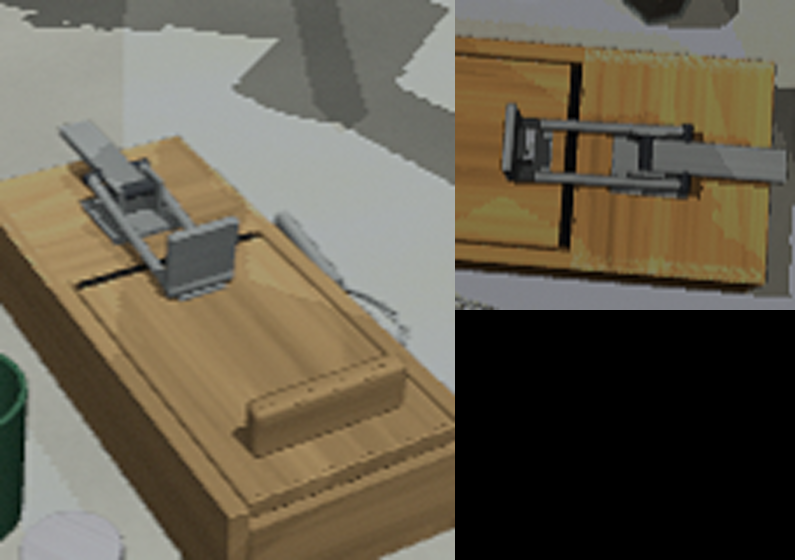

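The lever is flat with its tip over the chest end and the bail is hooked. I'll compare the handle's sub-pixel shift since the lid was unlatched, to check the squeeze.

```bash
python3 - <<'E'
from h import *
S=get_image("scene")["frame"][:,:,::-1]
now=cv2.resize(S[130:290,200:330],(390,480),interpolation=cv2.INTER_CUBIC)
g=lambda i:cv2.cvtColor(np.ascontiguousarray(i),cv2.COLOR_BGR2GRAY)
R={n:cv2.imread(f"pics/{n}.png")[:480,:390] for n in("rel","lev")}
for n,r in R.items():
  for nm,(y0,y1,x0,x1) in dict(handle=(300,405,205,365),fixed=(425,478,90,215)).items():
    t=g(r)[y0:y1,x0:x1];W=np.eye(2,3,dtype=np.float32)
    cc,W=cv2.findTransformECC(t,g(now)[y0:y1,x0:x1],W,cv2.MOTION_TRANSLATION)
    print(n,nm,round(cc,3),(W[:,2]/3).round(2))
E
```

```text
rel handle 0.908 [-1.64 -1.79]
rel fixed 0.995 [-0.02 -0.05]
lev handle 0.906 [-1.64 -1.78]
lev fixed 0.99 [0.03 0.04]
```

```bash
python3 -c "
from rig import *
print(close_job(),observe()['time_s'])"
```

```text
the job is handed in; nothing more can be done
the job is handed in; nothing more can be done
```

The chest is latched and the job is handed in. I used about 16 s of the 64 s and no step needed a retry.

**What I did**
- I slid the lid about 44 mm onto the seal, ending at 23 N.
- I pinched the bail's tab and swung it over the keeper, then let go with the lever still up.
- I pressed the lever over with shut fingers until it reached its stop (27 N at the height expected for a flat lever), then backed away.

**What the last checks showed**
- **Latch:** in the final picture the lever lies flat and the bail's legs straddle the keeper, with the crossbar on its far side.
- **Lid:** the handle has moved about 5 mm further towards the seal since it stood free, while the fixed chest edge moved less than 0.1 px. That is well beyond the 1.5 mm squeeze needed. The figure assumes the free lid had sprung back to about 0.
- **Contact:** the gripper is well clear and touches nothing.
- **Bystanders:** I made no contact with the jars, cup or whisk and saw no sign of movement, but I did not measure their positions at the end.

**What disagreed**
- Closing the lever showed at most about 5 N at the points I sampled, against the 6–15 N expected. The end position and the pictures still agree that it closed.

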